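# Refit the tapered plug of the filling tank's cock

## Task

Refit the plug of the filling tank's cock and leave the cock shut: swing open only the box that carries a T-handle on its lid, lift out the T-handled plug and stand it loosely in the brass barrel with its handle along the pipe. Then keep pressing it down while you turn it a quarter turn, until the handle lies square across the pipe and the shoulder is down on the barrel's rim, so that the taper holds by itself when you let go; do not ram it straight down. Keep the other two lids shut and leave the figures and other things on the bench where they stand.

Things in the scene. Friction and masses are not known exactly. Their poses are not given: they have to be found in the camera images.
- plug: the cock's plug, dark brown bakelite, about 0.16 kg, 104 mm tall: tapered shank 62 mm long (35 mm across at the top, 22 mm at the foot) under a round shoulder 48 mm across, 7 mm thick; T-handle bar on top. Origin on its axis at the shoulder's underside; z up, x along the handle (both ways alike). At the start upright in its shut box, shoulder on the box's top face, handle within 0.35 rad of the box's x
- plug_grip (a point): middle of the plug's T-handle, 33 mm above the shoulder's underside: grip here, across the bar. The bar is 78 mm long (round ends 17 mm across), 12 mm thick and 18 mm high, 24 to 42 mm above the shoulder's underside
- plug_shoulder (a point): centre of the shoulder's underside (the plug's origin). Set in the barrel by its own weight the plug stands loosely with the shoulder about 6 mm above the rim; fully home it rests on the rim
- filler: fixed filling stand: glass tank 130 mm across, 193 mm tall; level brass pipe 29 mm across, axis 74 mm up; upright brass barrel (60 mm across, rim 108 mm above the bench); spout over a drip tray. Origin on the bench under the barrel's axis; y along the pipe from tank to spout, x square across it (shut = handle along x). From the barrel's axis: tank wall 130 mm to -y, spout's end 70 mm to +y
- cock_mouth (a point): centre of the barrel's mouth, level with its rim; tapered bore 34 mm across here, 22 mm at the bottom, 62 mm deep. Taper friction holds the plug: a straight push needs over 30 N; while it is turned (either way, about 0.15 N m) it sinks, at most 4.5 mm per radian, if pressed with over 9 N (12 to 16 N is good); pressed less it only slips round. Let go, it stays
- plug_box: wooden box with the plug, 104 mm square, 72 mm high without lid, fixed on a 10 mm board; one of three alike in a row, 110 mm apart along y, in any order. Its lid carries a dark T-handle 60 mm long as a sample; the others a small white owl and a small white dove. Its top has a 38 mm square well. Origin at the centre of its underside; x from the front (robot side) to the hinge
- plug_lid (a joint): angle of that box's lid (rad): 0 shut, grows as its front edge swings up and back to 1.75; a stiff hinge (about 0.22 N m) that stays where it is left. At about 1.5 there is room for a hand over the plug. The lid is a wooden cap 104 mm square and 48 mm deep
- plug_lid_grip (a point): middle of the lid's handle, a round steel bar 10 mm across and 70 mm long along the box's y, 35 mm in front of the lid's front face and 28.5 mm above the box's top face; it turns with the lid. It can be pinched from above
- plug_lid_hinge (a point): middle of the lid's hinge line, on the box's far upper edge (52 mm behind the box's centre, 72.5 mm above its underside); the hinge axis is the box's y. The handle is 139 mm in front of it and 28 mm above it when shut
- owl_lid (a joint): angle of the lid with the small owl on it (rad), 0 shut; to stay shut
- dove_lid (a joint): angle of the lid with the small dove on it (rad), 0 shut; to stay shut
- dome: glass dome on an aluminium bayonet collar, 90 mm across, 106 mm tall; bystander, origin under its centre
- base: dark bakelite snow globe base with a threaded neck, 104 mm across, 44 mm tall; bystander, origin under its centre
- owl: white ceramic owl, 57 mm across, 88 mm tall; bystander, origin under its centre
- windmill: painted tin windmill, foot 64 mm across, sails about 105 mm across, 150 mm tall; bystander, origin under its centre
- dove_a: white porcelain dove, 125 mm long, 71 mm tall; bystander, origin under its foot
- dove_b: the second white porcelain dove, like the first; bystander, origin under its foot
- brush: paint brush 170 mm long lying on the bench; bystander

How it is judged:
By the outcome, as a careful person would: the job done as asked, in the order asked, and still so for the second after the job is handed in, with the robot touching nothing.
It also fails if it takes over 61 s, if anything falls off the work surface, if the arm or the gripper's body presses on something with over 40 N, if the wrist force passes 120 N, or if a joint passes its speed limit or range.

## Robot

A 6-joint arm with a two-finger parallel gripper is mounted at the origin on the work surface. World frame = base frame: x ahead of the robot, y to its left, z up, the work surface at z = 0. Lengths are in m, angles in rad, forces in N, time in s.
With the tool pointing down it reaches from about 0.35 to 0.975 m from the base axis. Payload 4.9 kg.
Tool frame: the origin (TCP) lies between the finger pads; the fingertips stand 19 mm ahead of it and the grasp point (between the pads) is the TCP; z points along the fingers, y is the line along which they close (so a half turn about z gives the same grasp; the last joint's range is limited). The gripper opens to 85 mm and grips with 20 to 120 N. Pads are 22 mm wide; open, the fingers measure 114 mm over their backs; the gripper's body (76 mm by 85 mm) begins 54 mm behind the grasp point. The pads swing forward as they close: fully open they stand 13 mm farther back than shut.
Start: joints at [1.11, 0.053, 1.613, -0, 1.476, -0.119], TCP at [0.209, 0.589, 0.25] pointing down, gripper open.
Joint ranges: [-3.01, 3.01], [-1.01, 2.22], [0.06, 2.58], [-1.02, 4.17], [0.09, 2.62], [-3.14, 3.14]. Speed limits (rad/s): [2.57, 2.57, 3.14, 3.14, 3.14, 3.14].

## Interface

Orientations are given as a rotation vector (axis times angle).
In Python, from station import ctrl gives the robot as it stands. The module is installed in compiled form; this text tells all that it offers.
- The arm moves only by the tool servo_tool, never from a script. Its argument "increments" is a list that holds one entry, the list of rows, each a list of 5 numbers: the finger opening in cm, from 0 to 8.54, then the shift along the tool's x, y, z in cm, then the turn about the tool's z in degrees. A call has 1 to 5 rows; each row is the pose to reach, as a shift and turn from the pose commanded when the call began, along the tool's axes at that moment; what a row does not reach only later rows make up. A row lasts 1/10 s, in which the tool goes at most 50 mm and 8.59 degrees, less where a joint would pass 70% of its speed; a pose out of reach is approached as far as the arm can. A call with a gripper value outside its range is refused whole. The fingers move at their own pace and stop on an object; "newtons" is the grip in N (left out, the last holds). Time passes only in rows, so rows that repeat a pose let the fingers close. It gives the time, the measured TCP pose, the force, the opening and the grip force at its end, in the units of the state.
- ctrl.get_obs(): the state, without advancing time (a new reading comes with each control period).
- ctrl.get_image(name): name is "side" or "top" or "wrist"; returns a dict with "img" (420x560x3 uint8, red, green, blue), "fx", "fy", "cx", "cy" (pixels), "rvec" (rotation vector, rad) and "tvec" (3), from world to camera coordinates, as OpenCV has them; the wrist camera has in their place "mount" (4x4, takes a point from camera to tool coordinates, whose origin is the TCP and whose axes are the flange's). Camera axes: x right, y down, z forward; pixel columns grow to the right and rows downward; lengths in m; the calibration is good to about 2 mm. A picture is of the moment at which its call begins: read the wrist's pose just before it. There is no depth.
- ctrl.finish_job(): hands the job in; it is judged then, once.
The state is a dict: "t": time; "q": joint angles; "dq": joint speeds; "effort": joint torques, N m; "tool_pos": TCP position; "tool_rot": TCP orientation; "contact_force": force on the tool from outside, world axes, zero at the start; "wrist_torque": the same for the moment, N m; "opening": finger opening in m; "grip_force": force on a finger pad.
Only numpy, scipy, OpenCV 4.12 (cv2) and the standard library are available. Lean on these libraries where they do the work, as an engineer would, in place of code of your own. Each camera call takes 0.05 s, during which the arm holds its last target. There are 200 camera calls.

## Working session

There is one attempt and no reset: what is moved stays moved. The work goes in short steps, Python scripts to look and compute and a tool call to move; the robot and the scene stay as the last step left them, time stands still between calls to the robot, and variables do not carry over. Pictures are saved under pics/ and viewed, at most 10 in all, crops included, and the job is handed in when it is done.

Besides the shell and the picture viewer there is one more tool, called by a JSON object that holds its "fn" and its "kwargs". servo_tool: Moves the arm, as the interface text tells. Its arguments: {"type":"object","properties":{"increments":{"type":"array"},"newtons":{"type":"number"}},"required":["increments"]}

```bash
mkdir -p pics; cat > h.py <<'E'
import numpy as np, cv2
from scipy.spatial.transform import Rotation as R
from station import ctrl
def cam(name):
    o=ctrl.get_obs(); d=ctrl.get_image(name)
    K=np.array([[d['fx'],0,d['cx']],[0,d['fy'],d['cy']],[0,0,1.]])
    if 'mount' in d:
        T=np.eye(4);T[:3,:3]=R.from_rotvec(o['tool_rot']).as_matrix();T[:3,3]=o['tool_pos']
        M=T@np.array(d['mount'])
    else:
        M=np.eye(4);r=R.from_rotvec(np.ravel(d['rvec'])).as_matrix();M[:3,:3]=r.T;M[:3,3]=-r.T@np.ravel(d['tvec'])
    return d['img'],K,M
def ray(K,M,u,v): 
    w=M[:3,:3]@np.linalg.solve(K,[u,v,1.]); return M[:3,3],w/np.linalg.norm(w)
def onz(K,M,u,v,z):
    c,w=ray(K,M,u,v); return c+w*(z-c[2])/w[2]
def proj(K,M,p):
    q=K@(M[:3,:3].T@(np.asarray(p)-M[:3,3])); return q[:2]/q[2]
def totool(o,p): return R.from_rotvec(o['tool_rot']).as_matrix().T@(np.asarray(p)-o['tool_pos'])*100
def save(n,img): cv2.imwrite('pics/'+n+'.png',img[...,::-1])
E
python3 - <<'E'
from h import *
np.set_printoptions(precision=4,suppress=True)
for n in('top','side'):
    i,K,M=cam(n);save(n+'0',i);np.savez(n+'0',i=i,K=K,M=M);print(n,K[0,0],M)
o=ctrl.get_obs();print(o); print(R.from_rotvec(o['tool_rot']).as_matrix())
i,K,M=cam('wrist');print(M,K)
E
```

```text
top 501.5650367613091 [[ 0.0367 -0.9787  0.202   0.2152]
 [-0.9993 -0.035   0.0118  0.0837]
 [-0.0045 -0.2023 -0.9793  1.5663]
 [ 0.      0.      0.      1.    ]]
side 424.7308155890128 [[ 0.8727 -0.368   0.321   0.0707]
 [-0.4882 -0.6418  0.5914 -0.742 ]
 [-0.0117 -0.6728 -0.7397  1.1452]
 [ 0.      0.      0.      1.    ]]
{'t': 0.1, 'q': array([ 1.11  ,  0.0533,  1.6141, -0.    ,  1.476 , -0.119 ]), 'dq': array([-0.0014, -0.0017, -0.0013, -0.0017,  0.001 , -0.0002]), 'effort': array([  0.0003, -39.4903, -37.1363,  -0.0001,   0.004 ,  -0.    ]), 'tool_pos': array([0.2093, 0.5884, 0.2492]), 'tool_rot': array([-0.5343, -3.0953,  0.0028]), 'contact_force': array([ 0.7688, -0.1304, -0.0792]), 'wrist_torque': array([-0.012 ,  0.0031, -0.0364]), 'grip_force': 0.0, 'opening': 0.0857265575298206}
[[-0.9421  0.3352 -0.0008]
 [ 0.3352  0.9421 -0.0017]
 [ 0.0002 -0.0019 -1.    ]]
[[ 0.3347  0.9052  0.2621  0.1427]
 [ 0.9423 -0.321  -0.0948  0.6123]
 [-0.0017  0.2787 -0.9604  0.3732]
 [ 0.      0.      0.      1.    ]] [[353.2786   0.     279.5826]
 [  0.     353.2786 211.15  ]
 [  0.       0.       1.    ]]
```

View pics/top0.png

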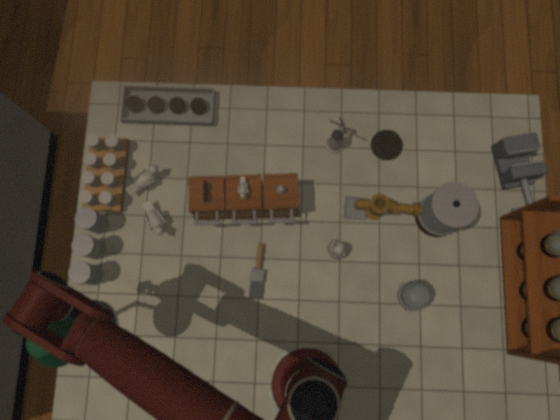

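View pics/side0.png

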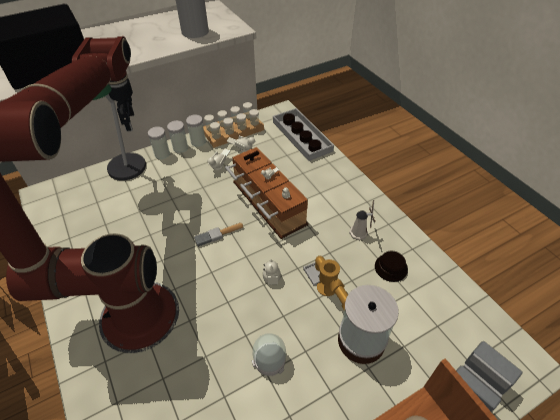

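The boxes stand in a row in the top view (u 190–300, v 175–222). The lid with the T-handle is the leftmost, at about (207,190). The barrel's mouth is at about (379,205), the tank is to its right and the spout to its left.

```bash
python3 - <<'E'
from h import *
np.set_printoptions(precision=4,suppress=True)
d=np.load('top0.npz');i,K,M=d['i'],d['K'],d['M']
hsv=cv2.cvtColor(i,cv2.COLOR_RGB2HSV)
for n,p in (('lid',(200,180)),('lid',(225,207)),('brass',(408,209)),('bar',(250,217)),('T',(206,190))): print(n,hsv[p[1],p[0]])
roi=np.zeros(i.shape[:2],np.uint8);roi[160:235,180:310]=1
m=((hsv[...,0]<13)&(hsv[...,1]>120)&(hsv[...,2]>50)).astype(np.uint8)*roi
m=cv2.morphologyEx(m,cv2.MORPH_CLOSE,np.ones((5,5)))
c=max(cv2.findContours(m,0,2)[0],key=cv2.contourArea);r=cv2.minAreaRect(c);b=cv2.boxPoints(r);print(r);
for p in b: print(p,onz(K,M,*p,.13))
m2=((hsv[...,0]>10)&(hsv[...,0]<25)&(hsv[...,1]>130)&(hsv[...,2]>60)).astype(np.uint8)
m2[:,:340]=0;m2[:,430:]=0;m2[:180]=0;m2[230:]=0
v,u=np.nonzero(m2);print(len(u),u.min(),u.max(),v.min(),v.max(),onz(K,M,379,205,.108))
a=cv2.resize(i[165:230,185:305],None,fx=6.5,fy=6.5,interpolation=2)[:300,:]
a=cv2.resize(i[168:228,188:304],(800,414),interpolation=2);e=cv2.resize(i[180:232,340:428],(318,186),interpolation=2)
out=np.zeros((600,800,3),np.uint8);out[:414]=a;out[414:,:318]=e
out[414:,320:640]=cv2.resize(m2[180:232,340:428]*255,(320,186))[...,None]
save('crop1',np.clip(out*1.6,0,255).astype(np.uint8))
E
```

```text
lid [ 13 141  92]
lid [ 15 137  69]
brass [ 18 162 101]
bar [15 93 55]
T [ 17 111  46]
((243.32675170898438, 194.64903259277344), (38.582542419433594, 109.4659194946289), 87.95458984375)
[187.9401 177.3236] [0.5885 0.3751 0.13  ]
[297.3363 173.4165] [0.612  0.0518 0.13  ]
[298.7134 211.9745] [0.4958 0.0443 0.13  ]
[189.3172 215.8815] [0.4728 0.3626 0.13  ]
740 356 421 194 218 [ 0.5297 -0.1937  0.108 ]
```

View pics/crop1.png

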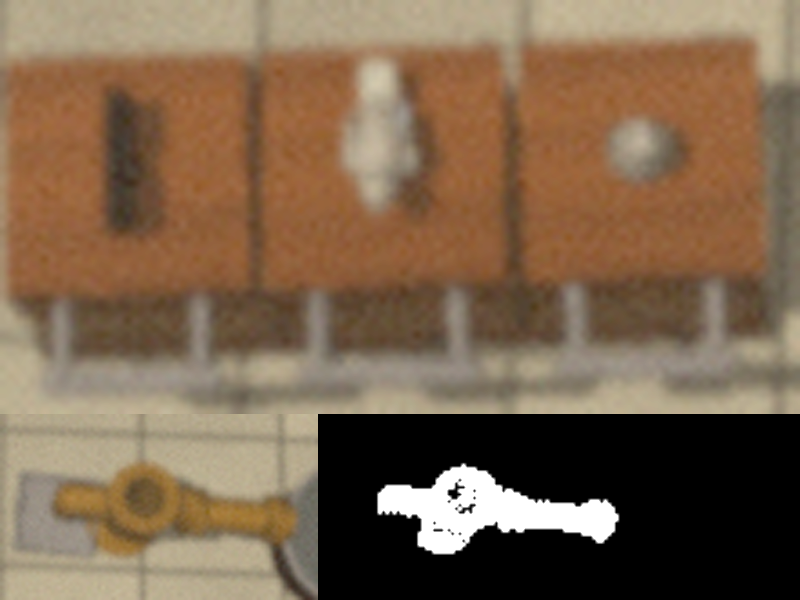

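The lid with the dark T is the left one, and its handle is centred near image (207.1,222.8). The barrel rim's centre is near (379.6,203.8).

```bash
python3 - <<'E'
from h import *
np.set_printoptions(precision=4,suppress=True)
d=np.load('top0.npz');K,M=d['K'],d['M']
f=lambda cu,cv,z:onz(K,M,188+cu/6.897,168+cv/6.9,z)
a,b,c,e=f(10,300,.13),f(770,277,.13),f(8,60,.13),f(752,40,.13)
print('corners',a,b,c,e, np.linalg.norm(a-b),np.linalg.norm(c-a))
y=a-b;y2=c-e;print('yaw',np.arctan2(-y[0],y[1]),np.arctan2(-y2[0],y2[1]))
H=f(132,378,.1105);h1=f(48,382,.1105);h2=f(215,374,.1105);h3=f(700,358,.1105);print('handle',H,h1,h2)
yaw=np.arctan2(-(y[0]),y[1]);X=np.array([np.cos(yaw),np.sin(yaw),0])
print('boxctr from handle',H+X*.087,'from corners',(a+c)/2+np.array([X[1],-X[0],0])*.052)
B=onz(K,M,379.6,203.8,.108);print('barrel',B)
g=lambda cu,cv,z:onz(K,M,340+cu/3.614,180+(cv-414)/3.577,z)
p=g(65,499,.088);q=g(275,517,.088);print(p,q,np.arctan2(-(p-q)[1],(p-q)[0]),'dir',(p-q)/np.linalg.norm(p-q))
o=ctrl.get_obs();print('tool y deg',o['tool_rot'],'to handle tool cm',totool(o,H))
E
```

```text
corners [0.4858 0.3631 0.13  ] [0.5072 0.0419 0.13  ] [0.5906 0.3717 0.13  ] [0.6108 0.0526 0.13  ] 0.32191832727078634 0.1050823481396967
yaw 0.06661059702202207 0.06323680099189916
handle [0.4575 0.3124 0.1105] [0.4545 0.3481 0.1105] [0.4605 0.277  0.1105]
boxctr from handle [0.5443 0.3181 0.1105] from corners [0.5416 0.3155 0.13  ]
barrel [ 0.5334 -0.1955  0.108 ]
[ 0.5355 -0.1344  0.088 ] [ 0.5263 -0.3087  0.088 ] -1.5179333634900196 dir [0.0528 0.9986 0.    ]
tool y deg [-0.5342 -3.0954  0.0025] to handle tool cm [-32.6434 -17.6679  13.9043]
```

{"fn": "servo_tool", "kwargs": {"increments": [[[8.5, -3, -1.6, 0, 8], [8.5, -7, -3.8, 0, 16], [8.5, -11, -6, 0, 24], [8.5, -15, -8.1, 0, 32], [8.5, -19, -10.3, 0, 40]]], "newtons": 40}}

```text
t: 0.65
tool_pos: [0.3547, 0.4266, 0.25]
tool_rot: [-1.568, -2.722, 0.0]
contact_force: [0.1, 0.2, -0.4]
opening: 0.0849
grip_force: 0.0
```

```bash
cat >> h.py <<'E'
def goal(p,yaw):
    "tool cm shift and tool-z turn (deg) to bring the TCP to p with tool y at world angle yaw"
    o=ctrl.get_obs();m=R.from_rotvec(o['tool_rot']).as_matrix();cur=np.arctan2(m[1,1],m[0,1])
    t=-np.degrees(yaw-cur)
    print('t',round(o['t'],2),'pos',o['tool_pos'].round(4),'yaw',round(cur,4),'| shift',totool(o,p).round(2),'turn',round((t+180)%360-180,2))
E
python3 -c "
from h import *
goal([.4565,.3125,.2],.065)"
```

```text
t 0.65 pos [0.3547 0.4266 0.25  ] yaw 0.5256 | shift [-14.98   3.08   5.  ] turn 26.39
```

{"fn": "servo_tool", "kwargs": {"increments": [[[3, -3.5, 0.8, 1, 7], [3, -7.5, 1.6, 2, 14], [3, -11, 2.3, 3, 21], [3, -15, 3.1, 4, 26.4], [3, -15, 3.1, 4, 26.4]]]}}

```text
t: 1.15
tool_pos: [0.4581, 0.3109, 0.2081]
tool_rot: [2.149, 2.291, -0.006]
contact_force: [-0.4, -0.2, 0.4]
opening: 0.0299
grip_force: 0.0
```

```bash
python3 -c "
from h import *
goal([.4565,.3125,.1105],.065)
i,K,M=cam('wrist');np.savez('w1',i=i,K=K,M=M);save('w1',i)
print(proj(K,M,[.4565,.3125,.1105]))"
```

```text
t 1.15 pos [0.4581 0.3109 0.2081] yaw 0.0638 | shift [ 0.2  -0.12  9.76] turn -0.07
[277.53634115 217.71209248]
```

View pics/w1.png

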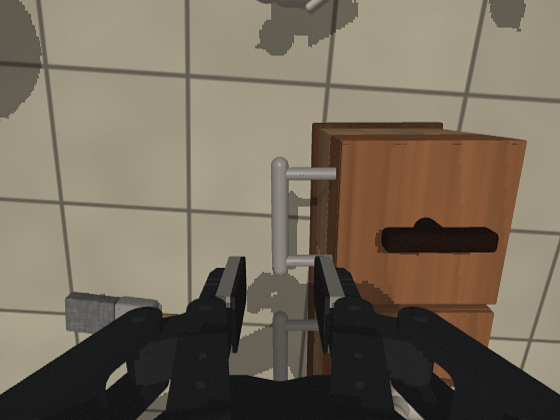

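Bar of the plug lid seen at (280,160)–(281,273), centred at (280,217), 2 mm from the prediction. The dark T lies on that lid.

{"fn": "servo_tool", "kwargs": {"increments": [[[3, 0.2, 0.1, 3.5, 0], [3, 0.2, 0.1, 6.5, 0], [3, 0.2, 0.1, 9, 0], [3, 0.2, 0.1, 9.8, 0], [0.5, 0.2, 0.1, 9.8, 0]]]}}

```text
t: 1.7
tool_pos: [0.4562, 0.3168, 0.1112]
tool_rot: [-2.14, -2.299, 0.004]
contact_force: [-0.3, -0.4, -0.3]
opening: 0.0167
grip_force: 0.0
```

{"fn": "servo_tool", "kwargs": {"increments": [[[0.5, 0, 0, 0, 0], [0.5, 0, 0, 0, 0], [0.5, 0, 0, 0, 0], [0.5, 0, 0, 0, 0]]]}}

```text
t: 2.1
tool_pos: [0.4576, 0.3171, 0.1134]
tool_rot: [-2.142, -2.298, -0.002]
contact_force: [-3.3, 2.0, 1.1]
opening: 0.0095
grip_force: 39.3
```

```bash
python3 -c "
from h import *
goal([.4585,.3125,.1105],.065)
print(ctrl.get_obs()['opening'],ctrl.get_obs()['contact_force'])
for th in np.arange(.17,1.71,.17):
  c,s=np.cos(th),np.sin(th); print(round(th,2),'y',round(13.9-13.9*c+2.8*s,2),'z',round(-(13.9*s+2.8*c-2.8),2))
"
```

```text
t 2.1 pos [0.4576 0.3171 0.1134] yaw 0.0702 | shift [-0.47  0.06  0.29] turn 0.3
0.009495395261150882 [-3.34155921  1.95514806  1.09993843]
0.17 y 0.67 z -2.31
0.34 y 1.73 z -4.48
0.51 y 3.14 z -6.43
0.68 y 4.85 z -8.12
0.85 y 6.83 z -9.49
1.02 y 9.01 z -10.51
1.19 y 11.33 z -11.14
1.36 y 13.73 z -11.38
1.53 y 16.13 z -11.2
1.7 y 18.47 z -10.62
```

{"fn": "servo_tool", "kwargs": {"increments": [[[0.5, 0, 0.29, -1.17, 0], [0.5, 0, 0.67, -2.31, 0], [0.5, 0, 1.15, -3.42, 0], [0.5, 0, 1.73, -4.48, 0], [0.5, 0, 2.39, -5.48, 0]]], "newtons": 25}}

```text
t: 2.6
tool_pos: [0.4805, 0.3186, 0.1683]
tool_rot: [-2.14, -2.296, 0.003]
contact_force: [-7.9, 3.7, -0.2]
opening: 0.0095
grip_force: 37.4
```

{"fn": "servo_tool", "kwargs": {"increments": [[[0.5, 0, 0.75, -0.95, 0], [0.5, 0, 1.57, -1.83, 0], [0.5, 0, 2.46, -2.64, 0], [0.5, 0, 3.42, -3.37, 0], [0.5, 0, 4.44, -4.01, 0]]]}}

```text
t: 3.1
tool_pos: [0.5251, 0.3217, 0.2112]
tool_rot: [-2.14, -2.297, 0.002]
contact_force: [-10.7, 0.7, 10.1]
opening: 0.0094
grip_force: 36.8
```

{"fn": "servo_tool", "kwargs": {"increments": [[[0.5, 0, 1.07, -0.56, 0], [0.5, 0, 2.18, -1.02, 0], [0.5, 0, 3.33, -1.39, 0], [0.5, 0, 4.5, -1.65, 0], [0.5, 0, 5.7, -1.82, 0]]]}}

```text
t: 3.6
tool_pos: [0.5838, 0.3254, 0.2289]
tool_rot: [2.141, 2.297, 0.004]
contact_force: [-3.7, 2.3, 6.8]
opening: 0.0093
grip_force: 37.2
```

{"fn": "servo_tool", "kwargs": {"increments": [[[0.5, 0, 1.2, -0.07, 0], [0.5, 0, 2.4, -0.03, 0], [0.5, 0, 3.6, 0.11, 0], [0.5, 0, 4.78, 0.35, 0], [0.5, 0, 5.67, 0.6, 0]]]}}

```text
t: 4.1
tool_pos: [0.6406, 0.3293, 0.2201]
tool_rot: [2.142, 2.297, 0.002]
contact_force: [-1.7, 1.4, 4.8]
opening: 0.0093
grip_force: 38.7
```

{"fn": "servo_tool", "kwargs": {"increments": [[[0.5, 0, 0, 0, 0], [3, 0, 0, 0, 0], [3, 0, 0, 0, 0], [3, 0, 0, 0, 0]]]}}

```text
t: 4.5
tool_pos: [0.6386, 0.3288, 0.2182]
tool_rot: [-2.142, -2.298, 0.003]
contact_force: [0.3, -0.2, 0.8]
opening: 0.0298
grip_force: 0.0
```

{"fn": "servo_tool", "kwargs": {"increments": [[[3, 0, 0, -2.5, 0], [3, 0, 0, -6, 0], [4, 0, -2, -8.5, -8], [6, 0, -5, -8.5, -16], [8, 0, -9, -8.5, -24]]]}}

```text
t: 5.0
tool_pos: [0.5492, 0.3226, 0.3053]
tool_rot: [1.61, 2.696, 0.002]
contact_force: [-0.8, 0.5, 0.3]
opening: 0.0679
grip_force: 0.0
```

```bash
python3 -c "
from h import *
goal([.535,.317,.26],1.63)"
```

```text
t 5.0 pos [0.5492 0.3226 0.3053] yaw 0.4938 | shift [ 0.18 -1.53  4.53] turn -65.1
```

{"fn": "servo_tool", "kwargs": {"increments": [[[8, 0, -0.8, 0, -8], [8, 0.2, -1.5, 1, -16], [8, 0.2, -1.5, 2, -24], [8, 0.2, -1.5, 3, -32], [8, 0.2, -1.5, 4.5, -40]]]}}

```text
t: 5.5
tool_pos: [0.535, 0.3176, 0.2594]
tool_rot: [0.59, 3.085, 0.0]
contact_force: [-1.7, 0.6, -0.4]
opening: 0.0802
grip_force: 0.0
```

{"fn": "servo_tool", "kwargs": {"increments": [[[8, 0, 0, 0, -8], [8, 0, 0, 0, -16], [8, 0, 0, 0, -25], [8, 0, 0, 0, -25], [8, 0, 0, 0, -25]]]}}

```text
t: 6.0
tool_pos: [0.5348, 0.3175, 0.2591]
tool_rot: [0.078, -3.14, 0.001]
contact_force: [-0.7, -0.7, 0.4]
opening: 0.0804
grip_force: 0.0
```

```bash
python3 -c "
from h import *
goal([.544,.317,.115],1.63)
i,K,M=cam('wrist');np.savez('w2',i=i,K=K,M=M);save('w2',i)
print(proj(K,M,[.544,.317,.124]))"
```

```text
t 6.0 pos [0.5348 0.3175 0.2591] yaw 1.6205 | shift [-0.92 -0.09 14.4 ] turn -0.54
[278.41307053 217.05070895]
```

View pics/w2.png

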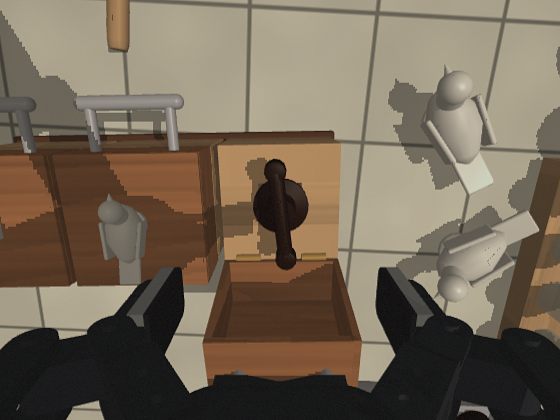

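The lid stands well open. The plug's handle runs from (275,170) to (287,259), and the shoulder is around (281,206).

```bash
python3 -c "
from h import *
d=np.load('w2.npz');K,M=d['K'],d['M']
a=onz(K,M,275,170,.122);b=onz(K,M,287,259,.122)
print(a,b,np.linalg.norm(a-b)); c=(a+b)/2; ang=np.arctan2(*(b-a)[1::-1]);print(c,ang, 'shoulder',onz(K,M,281,206,.089))
goal([c[0],c[1],.115],ang+np.pi/2)"
```

```text
[0.50814789 0.31267668 0.122     ] [0.57937884 0.3256285  0.122     ] 0.07239888083230316
[0.54376336 0.31915259 0.122     ] 0.17986358193564947 shoulder [0.54470127 0.31915042 0.089     ]
t 6.05 pos [0.5349 0.3175 0.2592] yaw 1.621 | shift [-0.9   0.12 14.42] turn -7.43
```

{"fn": "servo_tool", "kwargs": {"increments": [[[5, -0.5, 0.1, 2.5, -4], [5, -0.9, 0.1, 6, -7.4], [5, -0.9, 0.1, 10, -7.4], [5, -0.9, 0.1, 13, -7.4], [5, -0.9, 0.1, 14.4, -7.4]]]}}

```text
t: 6.55
tool_pos: [0.5419, 0.3182, 0.1113]
tool_rot: [0.282, -3.123, 0.003]
contact_force: [-0.3, -0.4, -0.4]
opening: 0.0499
grip_force: 0.0
```

{"fn": "servo_tool", "kwargs": {"increments": [[[5, 0, 0, 0, 0], [0.6, 0, 0, 0, 0], [0.6, 0, 0, 0, 0], [0.6, 0, 0, 0, 0], [0.6, 0, 0, 0, 0]]], "newtons": 60}}

```text
t: 7.05
tool_pos: [0.5456, 0.3199, 0.1185]
tool_rot: [-0.285, 3.124, 0.002]
contact_force: [-0.7, 0.8, 6.3]
opening: 0.0163
grip_force: 58.6
```

{"fn": "servo_tool", "kwargs": {"increments": [[[0.6, 0, 0, 0, 0], [0.6, 0, 0, 0, 0]]]}}

```text
t: 7.25
tool_pos: [0.5456, 0.3199, 0.1185]
tool_rot: [-0.285, 3.124, 0.002]
contact_force: [-0.2, -0.3, 5.7]
opening: 0.0165
grip_force: 58.6
```

```bash
python3 -c "
from h import *
goal([.5438,.3192,.25],1.7507)"
```

```text
t 7.25 pos [0.5456 0.3199 0.1185] yaw 1.7525 | shift [  0.13  -0.02 -13.15] turn 0.1
```

```bash
python3 -c "
from h import *
i,K,M=cam('wrist');np.savez('w3',i=i,K=K,M=M)
s,Ks,Ms=cam('side');u,v=proj(Ks,Ms,[.544,.318,.13]).astype(int)
a=cv2.resize(i[150:400,130:430],(480,400),interpolation=2)
b=cv2.resize(s[v-50:v+50,u-40:u+40],(320,400),interpolation=2)
save('w3',np.clip(np.hstack([a,b])*1.5,0,255).astype(np.uint8))
print(u,v,proj(K,M,[.544,.319,.124]))"
```

```text
250 159 [278.12846356 299.41414494]
```

View pics/w3.png

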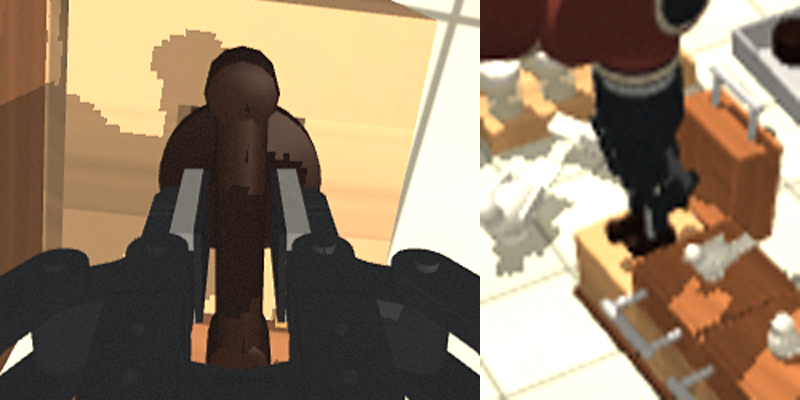

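The pads stand clear of the bar and close on something wider below it, the stem (16.5 mm). I release and grip higher, on the bar only.

{"fn": "servo_tool", "kwargs": {"increments": [[[4, 0, 0, 0, 0], [4, 0, 0, 0, 0], [4, 0, 0, -0.8, 0], [4, 0, 0, -0.8, 0]]]}}

```text
t: 7.75
tool_pos: [0.5445, 0.3194, 0.1246]
tool_rot: [-0.285, 3.127, 0.001]
contact_force: [-0.5, 0.3, 0.9]
opening: 0.04
grip_force: 0.0
```

```bash
python3 -c "
from h import *
goal([.5438,.3192,.125],1.7507);print(ctrl.get_obs()['contact_force'])"
```

```text
t 7.75 pos [0.5445 0.3194 0.1246] yaw 1.7526 | shift [ 0.08 -0.01 -0.04] turn 0.11
[-0.53909443  0.31088905  0.92162719]
```

{"fn": "servo_tool", "kwargs": {"increments": [[[0.6, 0, 0, -0.1, 0], [0.6, 0, 0, -0.1, 0], [0.6, 0, 0, -0.1, 0], [0.6, 0, 0, -0.1, 0], [0.6, 0, 0, -0.1, 0]]], "newtons": 80}}

```text
t: 8.25
tool_pos: [0.5448, 0.3194, 0.126]
tool_rot: [-0.285, 3.127, 0.0]
contact_force: [-0.3, -0.6, 5.9]
opening: 0.01
grip_force: 129.9
```

{"fn": "servo_tool", "kwargs": {"increments": [[[0.6, 0, 0, -0.7, 0], [0.6, 0, 0, -2, 0], [0.6, 0, 0, -4, 0], [0.6, 0, 0, -6.5, 0], [0.6, 0, 0, -9, 0]]], "newtons": 60}}

```text
t: 8.75
tool_pos: [0.5436, 0.319, 0.2152]
tool_rot: [0.285, -3.128, 0.0]
contact_force: [-0.2, 0.2, -2.5]
opening: 0.01
grip_force: 128.2
```

{"fn": "servo_tool", "kwargs": {"increments": [[[0.6, 0, 0, -2.5, 0], [0.6, 0, 0, -5, 0], [0.6, 0, 0, -6.5, 0], [0.6, 0, 0, -6.5, 0], [0.6, 0, 0, -6.5, 0]]]}}

```text
t: 9.25
tool_pos: [0.5438, 0.319, 0.2787]
tool_rot: [0.285, -3.128, 0.0]
contact_force: [0.5, -0.1, -2.9]
opening: 0.0097
grip_force: 128.2
```

```bash
python3 -c "
from h import *
goal([.5334,-.1955,.28],-.053);print(ctrl.get_obs()['grip_force'])
i,K,M=cam('wrist');np.savez('w4',i=i,K=K,M=M);save('w4',i)"
```

```text
t 9.25 pos [0.5438 0.319  0.2787] yaw 1.7526 | shift [ 10.32 -50.42  -0.11] turn 103.45
128.1718510715291
```

View pics/w4.png

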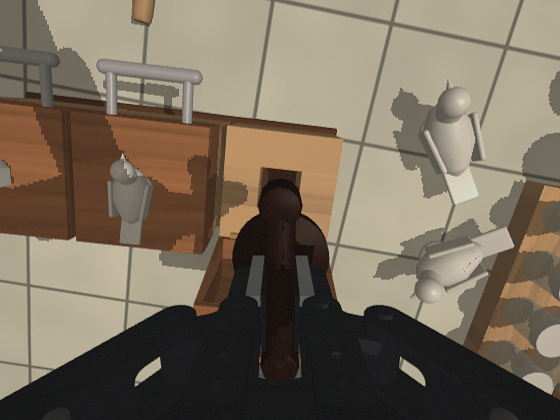

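{"fn": "servo_tool", "kwargs": {"increments": [[[0.6, 0, -1, -2, 0], [0.6, 0, -4, -4, 2], [0.6, 0, -8, -4, 4], [0.6, 0.2, -12, -4, 6], [0.6, 0.3, -16, -4, 8]]]}}

```text
t: 9.8
tool_pos: [0.5693, 0.1598, 0.3172]
tool_rot: [0.065, -3.138, 0.001]
contact_force: [1.2, -0.2, -1.5]
opening: 0.01
grip_force: 128.3
```

```bash
python3 -c "
from h import *
goal([.63,-.2,.32],1.57)"
```

```text
t 9.8 pos [0.5693 0.1598 0.3172] yaw 1.6122 | shift [ -4.57 -36.2   -0.28] turn 2.42
```

{"fn": "servo_tool", "kwargs": {"increments": [[[0.6, -0.5, -4, 0, 1], [0.6, -1, -8, 0, 2], [0.6, -1.5, -12, 0, 2.4], [0.6, -2, -16, 0, 2.4], [0.6, -2.5, -20, 0, 2.4]]]}}

```text
t: 10.3
tool_pos: [0.6027, -0.039, 0.3169]
tool_rot: [0.0, -3.138, -0.001]
contact_force: [0.6, 0.6, -1.9]
opening: 0.0098
grip_force: 128.4
```

{"fn": "servo_tool", "kwargs": {"increments": [[[0.6, -0.5, -4, 0, 0], [0.6, -1, -8, 0, 0], [0.6, -1.5, -12, 0, 0], [0.6, -2, -16, 0, 0], [0.6, -2, -16, 0, 0]]]}}

```text
t: 10.8
tool_pos: [0.6226, -0.2019, 0.3161]
tool_rot: [-0.008, -3.137, -0.0]
contact_force: [0.1, 0.2, -2.2]
opening: 0.0099
grip_force: 113.1
```

```bash
python3 -c "
from h import *
goal([.5334,-.1955,.25],-.053)
i,K,M=cam('wrist');np.savez('w5',i=i,K=K,M=M);save('w5',i)
print(proj(K,M,[.5334,-.1955,.108]))"
```

```text
t 10.8 pos [ 0.6226 -0.2019  0.3161] yaw 1.5657 | shift [8.89 0.59 6.65] turn 92.74
[286.28232343  88.02642819]
```

View pics/w5.png

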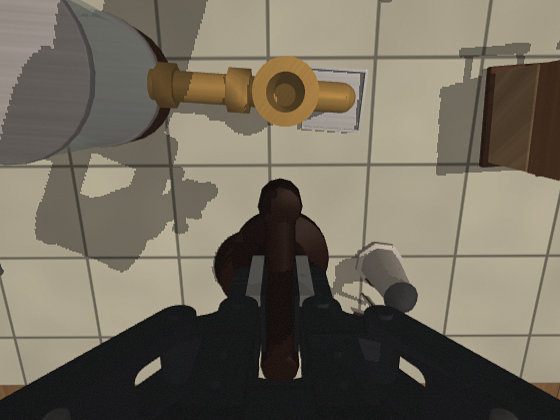

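The rim spans u 252–320 and v 56–126, so its centre is (286,91). The pipe runs from about (165,84) to the spout at (345,97).

```bash
python3 -c "
from h import *
d=np.load('w5.npz');i,K,M=d['i'],d['K'],d['M']
b=onz(K,M,286,91,.108);print(b)
for l,r in(((252,91),(320,91)),((286,56),(286,126))): print(np.linalg.norm(onz(K,M,*l,.108)-onz(K,M,*r,.108)))
hsv=cv2.cvtColor(i,cv2.COLOR_RGB2HSV);m=(abs(hsv[...,0].astype(int)-18)<5)&(hsv[...,1]>150)&(hsv[...,2]>70)
P=[]
for u in (195,205,215,340,345):
  v=np.nonzero(m[50:140,u])[0]+50;print(u,hsv[86,200],v.min(),v.max()) if len(v) else print(u,'none')
  if len(v): P.append(onz(K,M,u,(v.min()+v.max())/2,.08)[:2])
P=np.array(P);print(P);f=np.polyfit(P[:,1],P[:,0],1);print('dx/dy',f,'x at barrel',np.polyval(f,b[1]))
"
```

```text
[ 0.53590745 -0.19575017  0.108     ]
0.060651833214332075
0.05922293454433985
195 [ 18 150 158] 73 93
205 [ 18 150 158] 73 102
215 [ 18 150 158] 74 102
340 [ 18 150 158] 83 111
345 [ 18 150 158] 84 110
[[ 0.52683598 -0.2827412 ]
 [ 0.53096869 -0.27338414]
 [ 0.53146857 -0.26376423]
 [ 0.54028743 -0.14279901]
 [ 0.54030953 -0.13794194]]
dx/dy [0.08063617 0.55172417] x at barrel 0.5359396219653658
```

{"fn": "servo_tool", "kwargs": {"increments": [[[0.6, 1.5, 0.1, 0, 8], [0.6, 3.5, 0.3, 0, 16], [0.6, 6, 0.5, 0, 24], [0.6, 7.5, 0.6, 0, 32], [0.6, 8.7, 0.6, 0, 40]]]}}

```text
t: 11.35
tool_pos: [0.5352, -0.1899, 0.318]
tool_rot: [-1.08, -2.948, -0.001]
contact_force: [0.5, -0.9, -2.0]
opening: 0.0099
grip_force: 113.1
```

{"fn": "servo_tool", "kwargs": {"increments": [[[0.6, 0, 0, 0, 8], [0.6, 0, 0, 0, 16], [0.6, 0, 0, 0, 24], [0.6, 0, 0, 0, 32], [0.6, 0, 0, 0, 40]]]}}

```text
t: 11.85
tool_pos: [0.536, -0.19, 0.3179]
tool_rot: [-2.023, -2.401, 0.0]
contact_force: [0.5, 0.1, -1.3]
opening: 0.0097
grip_force: 113.1
```

```bash
python3 -c "
from h import *
d=np.load('w5.npz');K,M=d['K'],d['M']
p=np.array([.6226,-.2019,.3161]);m=np.array([[-1,0,0],[0,1,0],[0,0,-1.]])
for u,v in((280,181),(281,378)): print('tool xy of bar end',(m.T@(onz(K,M,u,v,.312)-p)*100).round(2))
for u,v in((237,250),(328,250)): print('shoulder side',(m.T@(onz(K,M,u,v,.279)-p)*100).round(2))
goal([.5357,-.1957,.25],-.071)"
```

```text
tool xy of bar end [4.51 0.03 0.41]
tool xy of bar end [-4.23  0.04  0.41]
shoulder side [ 0.44 -2.09  3.71]
shoulder side [0.42 2.38 3.71]
t 11.85 pos [ 0.536  -0.19    0.3179] yaw 0.1705 | shift [-0.57 -0.12  6.79] turn 13.84
```

{"fn": "servo_tool", "kwargs": {"increments": [[[0.6, -0.5, -0.1, 1, 7], [0.6, -0.7, -0.1, 3, 13.8], [0.6, -0.7, -0.1, 6, 13.8], [0.6, -0.7, -0.1, 9, 13.8], [0.6, -0.7, -0.1, 9.5, 13.8]]]}}

```text
t: 12.35
tool_pos: [0.5339, -0.196, 0.2182]
tool_rot: [-2.285, -2.141, 0.005]
contact_force: [0.1, 0.7, -3.2]
opening: 0.0102
grip_force: 113.1
```

{"fn": "servo_tool", "kwargs": {"increments": [[[0.6, 0, 0, 0, 0], [0.6, 0, 0, 0, 0]]]}}

```text
t: 12.55
tool_pos: [0.5374, -0.1984, 0.2259]
tool_rot: [2.292, 2.146, 0.001]
contact_force: [0.2, 0.2, -1.7]
opening: 0.0099
grip_force: 113.1
```

```bash
python3 -c "
from h import *
goal([.5356,-.1967,.158],-.071)
i,K,M=cam('side');u,v=proj(K,M,[.5356,-.196,.13]).astype(int)
j,K2,M2=cam('top');u2,v2=proj(K2,M2,[.5356,-.196,.13]).astype(int)
a=cv2.resize(i[v-45:v+45,u-45:u+45],(400,400),interpolation=2);b=cv2.resize(j[v2-45:v2+45,u2-45:u2+45],(400,400),interpolation=2)
save('s6',np.clip(np.hstack([a,b])*1.5,0,255).astype(np.uint8))"
```

```text
t 12.55 pos [ 0.5374 -0.1984  0.2259] yaw -0.0654 | shift [ 0.17 -0.2   6.79] turn 0.32
```

View pics/s6.png

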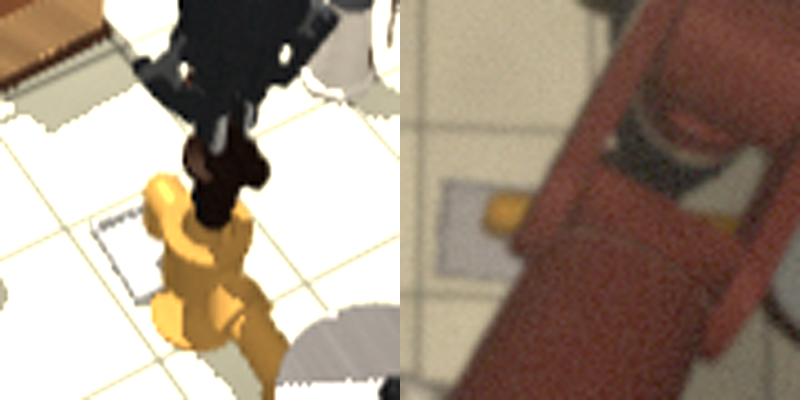

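Foot just above the mouth, roughly centred. Lowering slowly with the small correction.

{"fn": "servo_tool", "kwargs": {"increments": [[[0.6, 0.15, -0.2, 0.5, 0], [0.6, 0.15, -0.2, 1.5, 0], [0.6, 0.15, -0.2, 3, 0], [0.6, 0.15, -0.2, 4, 0], [0.6, 0.15, -0.2, 4.5, 0]]]}}

```text
t: 13.15
tool_pos: [0.5342, -0.1966, 0.1772]
tool_rot: [-2.292, -2.145, 0.001]
contact_force: [0.3, 0.2, -1.8]
opening: 0.0099
grip_force: 113.3
```

{"fn": "servo_tool", "kwargs": {"increments": [[[0.6, 0, 0, 0.3, 0], [0.6, 0, 0, 0.6, 0], [0.6, 0, 0, 0.9, 0], [0.6, 0, 0, 1.2, 0], [0.6, 0, 0, 1.4, 0]]]}}

```text
t: 13.65
tool_pos: [0.5353, -0.197, 0.1657]
tool_rot: [2.293, 2.146, 0.002]
contact_force: [0.9, 0.7, -0.6]
opening: 0.0102
grip_force: 113.3
```

{"fn": "servo_tool", "kwargs": {"increments": [[[0.6, 0, 0, 0.1, 0], [0.6, 0, 0, 0.2, 0], [0.6, 0, 0, 0.3, 0]]]}}

```text
t: 13.95
tool_pos: [0.5354, -0.1969, 0.163]
tool_rot: [2.293, 2.146, 0.002]
contact_force: [2.1, 2.0, 1.4]
opening: 0.01
grip_force: 113.6
```

{"fn": "servo_tool", "kwargs": {"increments": [[[0.6, 0, 0, 0.1, 0], [0.6, 0, 0, 0.2, 0], [0.6, 0, 0, 0.2, 0]]]}}

```text
t: 14.25
tool_pos: [0.5355, -0.1969, 0.1609]
tool_rot: [2.293, 2.146, 0.002]
contact_force: [4.3, 1.7, 1.7]
opening: 0.0104
grip_force: 113.6
```

```bash
python3 -c "
from h import *
goal([.5356,-.1967,.158],-.071)
print(ctrl.get_obs()['contact_force'],ctrl.get_obs()['wrist_torque'])"
```

```text
t 14.25 pos [ 0.5355 -0.1969  0.1609] yaw -0.066 | shift [0.02 0.01 0.29] turn 0.29
[4.32093362 1.65983964 1.68625478] [ 0.43686345 -0.91373107  0.02663696]
```

{"fn": "servo_tool", "kwargs": {"increments": [[[0.6, 0, 0.1, 0, 0], [0.6, 0, 0.1, 0.15, 0], [2.5, 0, 0.1, 0.15, 0], [2.5, 0, 0.1, 0.15, 0], [2.5, 0, 0.1, 0.15, 0]]]}}

```text
t: 14.75
tool_pos: [0.535, -0.1973, 0.1583]
tool_rot: [-2.293, -2.146, 0.002]
contact_force: [-0.6, 0.5, 0.2]
opening: 0.0249
grip_force: 0.0
```

```bash
python3 -c "
from h import *
goal([.5356,-.1967,.158],-.071)
print(ctrl.get_obs()['contact_force'])
i,K,M=cam('wrist');np.savez('w7',i=i,K=K,M=M)
j,K2,M2=cam('side');u,v=proj(K2,M2,[.5356,-.196,.13]).astype(int)
a=i[:,80:480];b=cv2.resize(j[v-45:v+45,u-45:u+45],(400,420),interpolation=2)
save('w7',np.clip(np.hstack([a,b])*1.4,0,255).astype(np.uint8))"
```

```text
t 14.75 pos [ 0.535  -0.1973  0.1583] yaw -0.0663 | shift [0.06 0.05 0.03] turn 0.27
[-0.6377049   0.54254398  0.17091076]
```

View pics/w7.png

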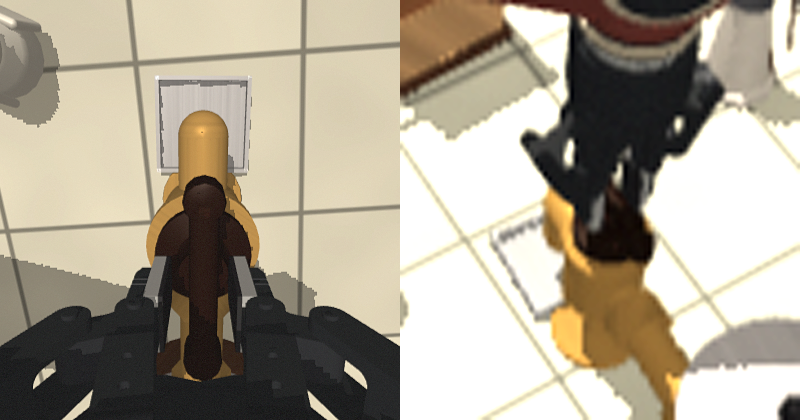

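Plug stands loosely in the mouth, centred, with its handle along the pipe axis. Regrip and press gently.

{"fn": "servo_tool", "kwargs": {"increments": [[[0.6, 0.05, 0.05, 0, 0], [0.6, 0.05, 0.05, 0, 0], [0.6, 0.05, 0.05, 0, 0], [0.6, 0.05, 0.05, 0, 0], [0.6, 0.05, 0.05, 0, 0]]], "newtons": 60}}

```text
t: 15.35
tool_pos: [0.5364, -0.1967, 0.159]
tool_rot: [2.293, 2.147, -0.0]
contact_force: [0.4, -0.9, 0.6]
opening: 0.01
grip_force: 62.4
```

{"fn": "servo_tool", "kwargs": {"increments": [[[0.6, 0, 0, 0.1, 0], [0.6, 0, 0, 0.1, 0]]]}}

```text
t: 15.55
tool_pos: [0.5365, -0.1968, 0.1589]
tool_rot: [2.293, 2.147, -0.0]
contact_force: [-1.8, -0.5, 4.4]
opening: 0.0105
grip_force: 63.1
```

{"fn": "servo_tool", "kwargs": {"increments": [[[0.6, 0, 0, 0.1, 0], [0.6, 0, 0, 0.1, 0]]]}}

```text
t: 15.75
tool_pos: [0.5366, -0.1968, 0.1587]
tool_rot: [2.293, 2.147, -0.0]
contact_force: [-3.8, 0.3, 9.2]
opening: 0.0104
grip_force: 63.7
```

{"fn": "servo_tool", "kwargs": {"increments": [[[0.6, 0, -0.05, 0.1, 0], [0.6, 0, -0.05, 0.13, -3], [0.6, 0, -0.05, 0.18, -9], [0.6, 0, -0.05, 0.23, -15], [0.6, 0, -0.05, 0.28, -21]]]}}

```text
t: 16.25
tool_pos: [0.5366, -0.1969, 0.157]
tool_rot: [1.858, 2.531, 0.001]
contact_force: [-4.3, 1.2, 12.5]
opening: 0.0104
grip_force: 64.1
```

```bash
python3 -c "
from h import *
goal([.5356,-.1967,.152],1.5)
print(ctrl.get_obs()['contact_force'],ctrl.get_obs()['wrist_torque'])"
```

```text
t 16.25 pos [ 0.5366 -0.1969  0.157 ] yaw 0.3046 | shift [ 0.05 -0.09  0.5 ] turn -68.49
[-4.27737167  1.24613726 12.51929893] [ 0.3117419   0.84656431 -0.07927967]
```

{"fn": "servo_tool", "kwargs": {"increments": [[[0.6, 0, -0.05, 0.08, -6], [0.6, 0, -0.05, 0.13, -12], [0.6, 0, -0.05, 0.18, -18], [0.6, 0, -0.05, 0.22, -24], [0.6, 0, -0.05, 0.27, -30]]]}}

```text
t: 16.75
tool_pos: [0.5367, -0.1969, 0.1546]
tool_rot: [1.139, 2.925, 0.001]
contact_force: [-2.7, 1.9, 12.3]
opening: 0.0103
grip_force: 64.1
```

```bash
python3 -c "
from h import *
goal([.5356,-.1967,.152],1.5)
print(ctrl.get_obs()['contact_force'],ctrl.get_obs()['wrist_torque'])"
```

```text
t 16.75 pos [ 0.5367 -0.1969  0.1546] yaw 0.8283 | shift [ 0.09 -0.06  0.26] turn -38.49
[-2.67630598  1.94763799 12.26851102] [ 0.39928977  0.58860955 -0.14854665]
```

{"fn": "servo_tool", "kwargs": {"increments": [[[0.6, 0, 0, 0.08, -6], [0.6, 0, 0, 0.13, -12], [0.6, 0, 0, 0.18, -18], [0.6, 0, 0, 0.22, -24], [0.6, 0, 0, 0.27, -30]]]}}

```text
t: 17.25
tool_pos: [0.5369, -0.197, 0.1535]
tool_rot: [0.343, 3.119, -0.001]
contact_force: [-6.0, 3.8, 20.3]
opening: 0.0103
grip_force: 65.2
```

```bash
python3 -c "
from h import *
goal([.5356,-.1967,.152],1.5)
print(ctrl.get_obs()['contact_force'],ctrl.get_obs()['wrist_torque'])"
```

```text
t 17.25 pos [ 0.5369 -0.197   0.1535] yaw 1.3515 | shift [ 0.14 -0.    0.15] turn -8.51
[-5.99208176  3.82310151 20.33568181] [ 0.73066897  1.13268133 -0.32945973]
```

{"fn": "servo_tool", "kwargs": {"increments": [[[0.6, 0.05, 0, -0.06, -4], [0.6, 0.1, 0, -0.06, -8.5], [0.6, 0.1, 0, -0.06, -8.5]]]}}

```text
t: 17.55
tool_pos: [0.5366, -0.1967, 0.1535]
tool_rot: [0.115, 3.134, -0.001]
contact_force: [-1.2, 2.1, 13.7]
opening: 0.0102
grip_force: 64.3
```

```bash
python3 -c "
from h import *
goal([.5356,-.1967,.152],1.5)
print(ctrl.get_obs()['contact_force'],ctrl.get_obs()['wrist_torque'])"
```

```text
t 17.55 pos [ 0.5366 -0.1967  0.1535] yaw 1.4974 | shift [ 0.1  -0.    0.15] turn -0.15
[-1.2055076   2.09561933 13.66939505] [0.46091744 0.29602926 0.06001344]
```

{"fn": "servo_tool", "kwargs": {"increments": [[[0.6, 0, 0, -0.25, 0], [0.6, 0, 0, -0.25, 0], [3, 0, 0, -0.25, 0], [3, 0, 0, -0.25, 0], [3, 0, 0, -0.25, 0]]]}}

```text
t: 18.05
tool_pos: [0.5334, -0.1962, 0.1504]
tool_rot: [-0.117, -3.137, -0.002]
contact_force: [0.3, -0.6, -0.1]
opening: 0.0297
grip_force: 0.0
```

{"fn": "servo_tool", "kwargs": {"increments": [[[3, 0, 0, -1, 0], [3, 0, 0, -3, 0], [3, 0, 0, -6, 0], [3, 0, 0, -10, 0], [3, -2, 0, -14, 0]]]}}

```text
t: 18.55
tool_pos: [0.5529, -0.1977, 0.2931]
tool_rot: [-0.119, -3.138, -0.001]
contact_force: [1.0, -0.3, -0.2]
opening: 0.0301
grip_force: 0.0
```

{"fn": "servo_tool", "kwargs": {"increments": [[[3, -3, 0, 0, 0], [3, -6, 0, 0, 0], [3, -8, 0, 0, 0], [3, -8, 0, 0, 0], [3, -8, 0, 0, 0]]]}}

```text
t: 19.05
tool_pos: [0.6337, -0.2039, 0.2916]
tool_rot: [-0.117, -3.138, -0.0]
contact_force: [-0.1, -0.2, 0.6]
opening: 0.0302
grip_force: 0.0
```

```bash
python3 -c "
from h import *
i,K,M=cam('wrist');np.savez('w8',i=i,K=K,M=M);o=ctrl.get_obs();print(o['t'],o['tool_pos'],proj(K,M,[.536,-.196,.15]))
g=cv2.cvtColor(i,cv2.COLOR_RGB2HSV)
u,v=proj(K,M,[.536,-.196,.15]).astype(int);m=(g[...,2]<75).astype(np.uint8);r=np.zeros_like(m);r[max(v-75,0):v+75,u-75:u+75]=1
n,l,s,c=cv2.connectedComponentsWithStats(m*r);k=1+np.argmax(s[1:,4]);print(s[k],c[k])
q=(l==k);hh=cv2.findContours(q.astype(np.uint8),0,2)[0][0];rr=cv2.fitEllipse(hh);print(rr)
sub=q[max(v-70,0):v+70:7,u-70:u+70:4];print('\n'.join(''.join('#' if x else '.' for x in y) for y in sub))
"
```

```text
19.1 [ 0.63340041 -0.20388194  0.29179988] [280.44255386  68.36536564]
[ 250    0   60  134 4344] [279.39203499  68.69866483]
((279.7303161621094, 66.88850402832031), (52.96415328979492, 120.43701934814453), 0.8435699939727783)
.................##................
...............######..............
...............######..............
...............######..............
................####...............
................####...............
................####...............
.............##########............
...........#############...........
...........##############..........
..........###############..........
..........###############..........
...........##############..........
............############...........
.............##########............
................####...............
................####...............
...............######..............
...............#####...............
...................................
```

```bash
python3 -c "
from h import *
print(ctrl.finish_job())"
```

```text
the job is handed in; nothing more can be done
None
```

The job is handed in at about 19 s: the plug is pressed and turned home until it stopped sinking (about 5 mm), with its handle square across the pipe and the gripper clear. I opened only the T-handle lid and touched nothing else, but I judged the shoulder to be on the rim from force and height readings, not from a close picture.

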